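# Set and clamp the back gauge of a paper trimmer

## Task

Set the paper trimmer's back gauge: slide the slotted aluminium plate along the bed until the whole of its front edge, the edge towards the blade, lies along the red line. Then swing the black clamping lever clockwise, which runs its nut down the stud, until the plate is clamped hand-tight, without forcing it. The plate must still be on the line when you let go; leave the other things on the desk where they are.

Things in the scene. Friction and masses are not known exactly. Their poses are not given: they have to be found in the camera images.
- trimmer: Office paper trimmer, fixed. Dark bed 400 x 280 mm, top 30 mm above the desk. Origin under the bed's middle at desk height; x points to the blade, y along the blade, away from its arm's grip. Bed free from x = -200 to +177 mm and y = -128 to +116 mm (5 mm high strips beyond); at x = +177 to +234 clamp bar, clear guard and shut blade arm, up to 70 mm above the desk, its grip out to y = -265 mm.
- red_line (a point): Middle of the painted red line on the bed's top, 2 mm wide, 246 mm long. The line runs along this point's y axis; its x axis points towards the blade, z up. Nothing stops the plate there. Thin white lines run parallel to it.
- gauge: Back gauge: loose flat aluminium plate lying on the bed, 110 mm (its x, front edge towards the blade at x = +55) x 160 mm (its y) x 12 mm thick, 0.42 to 0.65 kg, too wide to grasp. Origin: centre of its underside. An 84 x 17 mm slot along x in its middle fits loosely over a fixed stud: it can slide about 20 mm past the red line and turn a few degrees. Starts 15 to 35 mm behind the line, askew.
- gauge_left (a point): Top corner of the plate at the +y end of its front edge; axes as the plate's.
- gauge_right (a point): Top corner of the plate at the -y end of its front edge, 160 mm from gauge_left; axes as the plate's.
- lever: Black clamping lever on a fixed upright stud in the plate's slot. Nut 32 mm across, 24 mm high; origin on its axis at its lower face, z up. Round arm 12 mm thick along its x, rising from 17 mm at the nut to 32 mm above the origin at its end, 66 mm out. Clockwise from above it drops 6 mm per turn; starts 0.3 to 3.3 mm clear of the plate; light to turn (0.04 N m) until it bears, then the drag climbs; stays where left.
- lever_end (a point): Centre of the round end (16 mm across) of the lever's arm, 66 mm from the stud's axis, 76 to 78 mm above the desk; it swings some 25 mm clear of the plate, whose top is 42 mm above the desk. The stud's top is at 78 to 80 mm. Hand-tight means that the arm's end resists a steady sideways push of 5 to 10 N.
- laptop: Closed rose-gold laptop 304 x 212 x 16 mm lying on the desk; leave it alone. Origin under its middle.
- stapler: Red and black stapler, 150 mm long (its x), 54 mm high, on the desk beside the trimmer; leave it alone. Origin under its middle.
- mug: White mug, 82 mm across, 95 mm high, handle at its +y; leave it alone. Origin under its middle.
- charger: White charger brick 66 x 66 x 29 mm behind the trimmer; leave it alone. Origin under its middle.
There are look-alikes about, which are no part of the job. Of the things that look like the gauge, the larger one is meant.

How it is judged:
On the way:
1. the front edge of the plate lies along the red line, both corners within 3 mm, the plate at rest and the nut not yet clamping it (x of gauge_left in the frame of red_line between -0.003 and 0.003 m and x of gauge_right in the frame of red_line between -0.003 and 0.003 m and linear speed of gauge below 0.005 m/s and contact force between lever and gauge below 0.5 N), for 0.2 s.
At the end, for the whole second after the job is handed in: Both front corners of the plate are within 3 mm of the middle of the red line, the plate is at rest, and the nut clamps it with more than 15 N (x of gauge_left in the frame of red_line between -0.003 and 0.003 m and x of gauge_right in the frame of red_line between -0.003 and 0.003 m and contact force between lever and gauge above 15 N and linear speed of gauge below 0.005 m/s); the robot touches nothing.
It fails at once if the nut is forced: it presses on the plate with more than 90 N (contact force between lever and gauge above 90 N).
It fails at once if the laptop, stapler, mug or charger is moved by more than 15 mm (distance of any of laptop, stapler, mug, charger from where it was at the start of the episode above 0.015 m).
It also fails if it takes over 61 s, if anything falls off the work surface, if the arm or the gripper's body presses on something with over 40 N, if the wrist force passes 120 N, or if a joint passes its speed limit or range.

## Robot

A 6-joint arm with a two-finger parallel gripper is mounted at the origin on the work surface. World frame = base frame: x ahead of the robot, y to its left, z up, the work surface at z = 0. Lengths are in m, angles in rad, forces in N, time in s.
With the tool pointing down it reaches from about 0.35 to 0.725 m from the base axis. Payload 6 kg.
Tool frame: the origin (TCP) lies on the centre line of the jaws, within the pads' length; the fingertips stand 22 mm ahead of it and the grasp point (between the pads) lies 3 mm ahead of it; z points along the fingers, y is the line along which they close (so a half turn about z gives the same grasp; the last joint's range is limited). The gripper opens to 85 mm and grips with 20 to 120 N. Pads are 22 mm wide; open, the fingers measure 114 mm over their backs; the gripper's body (76 mm by 85 mm) begins 54 mm behind the grasp point. The pads swing forward as they close: fully open they stand 13 mm farther back than shut.
Start: joints at [1.661, 0.04, 0.085, 0, -1.615, -0.334], TCP at [0.145, 0.582, 0.253] pointing down, gripper open.
Joint ranges: [-2.56, 2.56], [-1.29, 2.01], [-1.08, 1.49], [-3.29, 1.98], [-2.81, -0.18], [-2.99, 2.99]. Speed limits (rad/s): [2.57, 2.57, 3.01, 3.14, 3.14, 3.14].

## Interface

Orientations are given as a 3x3 rotation matrix whose columns are the frame's x, y, z axes.
In Python, from station import bot gives the robot as it stands.
- The arm moves only by the shell command python3 -m handwheel 'ROWS' [FORCE]. ROWS is JSON, a list of rows, each an object with "jaw": the opening, from 0 (shut) to 1 (fully open); "offset": the shift along the world's x, y, z in m, a list of three; "rotation": the turn, a rotation vector about the world's x, y, z in degrees, a list of three. In form: [{"jaw": jaw, "offset": [dx, dy, dz], "rotation": [ax, ay, az]}, ...]. A call has 1 to 12 rows; each row shifts and turns the commanded pose from where the row before left it; what a row does not reach is not made up. A row lasts 1/12 s, in which the tool goes at most 41.7 mm and 7.16 degrees, less where a joint would pass 70% of its speed; a pose out of reach is approached as far as the arm can. A call with a gripper value outside its range is refused whole. The fingers move at their own pace and stop on an object; FORCE is the grip in N (left out, the last holds). Time passes only in rows, so rows that do not move let the fingers close. It gives the time, the measured TCP pose, the force, the opening and the grip force at its end, in the units of the state.
- bot.get_obs(): the state, without advancing time (a new reading comes with each control period).
- bot.camera(name): name is "scene" or "top"; returns the picture (420x560x3 uint8, blue, green, red); there is no depth.
- bot.camera_params(name): a dict with "fx", "fy", "cx", "cy" (pixels), "view" (4x4, takes a point from world to camera coordinates). Camera axes: x right, y down, z forward; pixel columns grow to the right and rows downward; lengths in m; the calibration is good to about 2 mm. A picture is of the moment at which its call begins. camera_params takes no time and is no camera call.
- bot.hand_in(): hands the job in; it is judged then, once.
The state is a dict: "clock": time; "joint_positions": joint angles; "joint_vel": joint speeds; "joint_efforts": joint torques, N m; "tool_pos": TCP position; "orientation": TCP orientation; "contact_force": force on the tool from outside, world axes, zero at the start; "ft_torque": the same for the moment, N m; "opening": opening from 0.0 (shut) to 1.0 (fully open); "finger_force": force on a finger pad.
Only numpy, scipy, OpenCV 4.12 (cv2) and the standard library are available. Lean on these libraries where they do the work, as an engineer would, in place of code of your own. Each camera call takes 0.05 s, during which the arm holds its last target. There are 200 camera calls.

## Working session

There is one attempt and no reset: what is moved stays moved. The work goes in short steps, Python scripts to look and compute and a shell command to move; the robot and the scene stay as the last step left them, time stands still between calls to the robot, and variables do not carry over. Pictures are saved under pics/ and viewed, at most 10 in all, crops included, and the job is handed in when it is done.

```bash
mkdir -p pics; python3 - <<'E'
from station import bot
import cv2,numpy as np
for n in("top","scene"):
    im=bot.camera(n); cv2.imwrite(f"pics/{n}0.png",im); p=bot.camera_params(n)
    V=np.array(p["view"]); print(n,p["fx"],p["cx"],p["cy"],V.round(3).tolist(), (-V[:3,:3].T@V[:3,3]).round(3))
o=bot.get_obs(); print(o["clock"],o["tool_pos"],np.round(o["orientation"],3).tolist())
E
```

```text
top 494.40817564859293 275.6662228436827 215.60119328270525 [[0.003, -1.0, -0.009, 0.046], [-0.998, -0.003, -0.055, 0.497], [0.055, 0.009, -0.998, 1.778], [0.0, 0.0, 0.0, 1.0]] [0.398 0.031 1.803]
scene 441.1994626663271 277.9115409845607 217.62050076376678 [[-0.801, 0.598, 0.024, 0.36], [0.316, 0.456, -0.832, -0.097], [-0.509, -0.659, -0.554, 1.499], [0.0, 0.0, 0.0, 1.0]] [1.081 0.817 0.741]
0.1 [0.14469428 0.58200449 0.25234863] [[0.97, -0.241, -0.0], [-0.241, -0.97, -0.002], [0.0, 0.002, -1.0]]
```

View pics/top0.png

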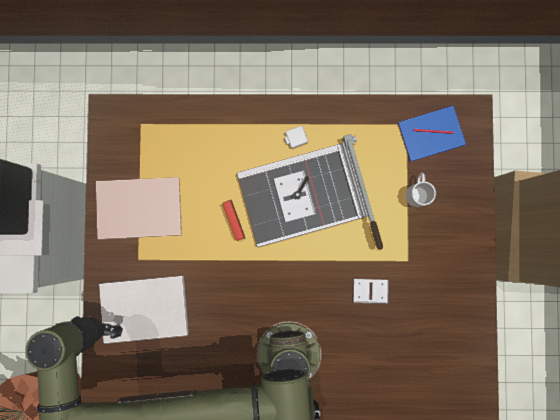

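View pics/scene0.png

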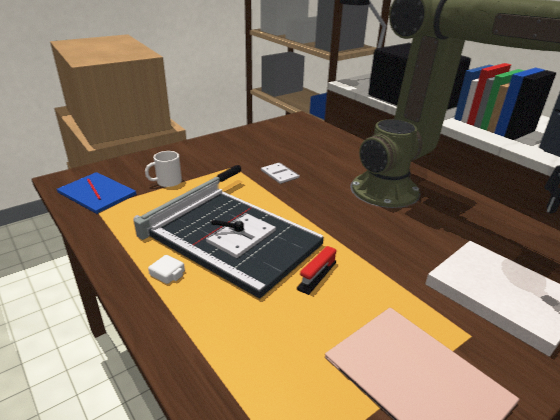

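The top view shows the trimmer around (302,195) with its blade to the right at (360,190). The plate is at about (295,197) with the black lever on it, and the red line is near (315,185). The decoy plate is at (370,291), well away from the trimmer. I'll zoom in on both views.

```bash
python3 - <<'E'
import cv2,numpy as np
a=cv2.imread("pics/top0.png")[140:250,235:345]; b=cv2.imread("pics/scene0.png")[185:285,170:300]
a=cv2.resize(a,(440*600//480,550),interpolation=cv2.INTER_CUBIC) if 0 else cv2.resize(a,None,fx=5,fy=5,interpolation=cv2.INTER_CUBIC)
cv2.imwrite("pics/topc.png",a)
cv2.imwrite("pics/scenec.png",cv2.resize(b,None,fx=5,fy=5,interpolation=cv2.INTER_CUBIC))
E
```

```text
(no output)
```

View pics/topc.png

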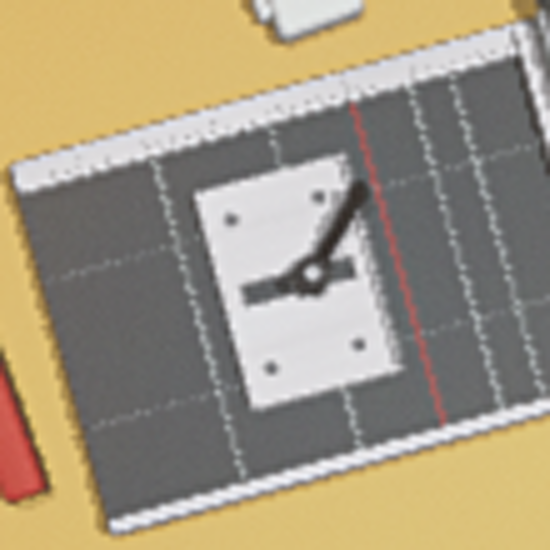

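View pics/scenec.png

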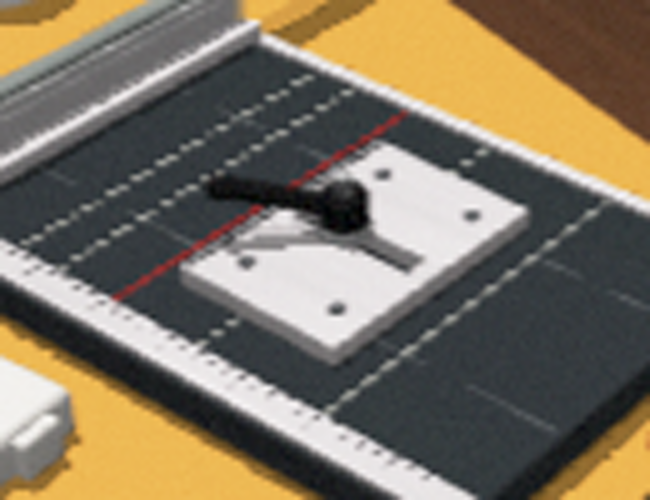

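The plate's front edge sits behind the red line. The lever's arm runs from the nut at top px (297.6,194) to its end at (307,177.6), which is scene px (213,222). Next I'll measure.

```bash
cat > h.py <<'E'
from station import bot
import cv2,numpy as np
from scipy.ndimage import map_coordinates
P={n:bot.camera_params(n) for n in("top","scene")}
def ray(n,u,v):
    p=P[n];V=np.array(p["view"]);R=V[:3,:3]
    d=np.stack([(u-p["cx"])/p["fx"],(v-p["cy"])/p["fy"],np.ones_like(u*1.)],-1)@R
    return -R.T@V[:3,3],d
def cast(n,u,v,z):
    c,d=ray(n,np.asarray(u,float),np.asarray(v,float)); return c+d*((z-c[2])/d[...,2])[...,None]
def proj(n,X):
    p=P[n];V=np.array(p["view"]);c=X@V[:3,:3].T+V[:3,3]
    return p["fx"]*c[...,0]/c[...,2]+p["cx"],p["fy"]*c[...,1]/c[...,2]+p["cy"]
def tri(u1,v1,u2,v2):
    (c1,d1),(c2,d2)=ray("top",np.float64(u1),np.float64(v1)),ray("scene",np.float64(u2),np.float64(v2))
    d1/=np.linalg.norm(d1);d2/=np.linalg.norm(d2)
    s=np.linalg.lstsq(np.stack([d1,-d2],1),c2-c1,rcond=None)[0]
    a,b=c1+s[0]*d1,c2+s[1]*d2; return (a+b)/2,np.linalg.norm(a-b)
def redline(n,im,box):
    f=im.astype(float);w=f[...,2]-np.maximum(f[...,0],f[...,1])
    m=np.zeros_like(w);u0,u1,v0,v1=box;m[v0:v1,u0:u1]=1
    v,u=np.nonzero((w>15)*m); 
    X=cast(n,u,v,.03)[:,:2]; ww=w[v,u]
    for _ in range(3):
        c=np.average(X,axis=0,weights=ww);e,E=np.linalg.eigh(np.cov((X-c).T,aweights=ww));d=E[:,1];k=abs((X-c)@E[:,0])<.006
        X,ww=X[k],ww[k]
    if d[0]<0:d=-d          # line y axis = world +x-ish here
    t=(X-c)@d; mid=c+d*(t.max()+t.min())/2
    return mid,d,np.ptp(t)
def edge(n,im,mid,d,lo=-.07,hi=.012,back=False,ys=None):
    """plate edge along line frame; returns fitted x offset at the two ends, per-sample"""
    ax=np.array([d[1],-d[0]]) # x axis of line frame (y rotated -90)
    g=im.astype(float).min(2); xs=np.arange(lo,hi,.0005); out=[]
    for y in (np.arange(-.07,.0701,.004) if ys is None else ys):
        X=np.c_[mid+np.outer(xs,ax)+y*d,np.full(len(xs),.042)]
        u,v=proj(n,X);p=map_coordinates(g,[v,u],order=1)
        k=np.nonzero(p>150)[0]
        if len(k)<8: continue
        i=k[0] if back else k[-1]; out.append((y,xs[i]))
    return np.array(out),ax
def robfit(o):
    o=o.copy()
    for _ in range(4):
        c=np.polyfit(o[:,0],o[:,1],1);r=abs(np.polyval(c,o[:,0])-o[:,1]);o=o[r<max(.0015,1.5*np.median(r))]
    return c,len(o)
E
cat > m.py <<'E'
from h import *
for n,box in(("top",(300,328,155,230)),("scene",(185,260,200,250))):
    im=bot.camera(n); mid,d,L=redline(n,im,box); o,ax=edge(n,im,mid,d)
    print(n,"mid",mid.round(4),"d",d.round(4),"ang",np.degrees(np.arctan2(d[1],d[0])).round(2),"L",L.round(3))
    print((o*1000).round(1).tolist()); print("front",robfit(o))
    b,_=edge(n,im,mid,d,-.175,-.075,True); print("back",robfit(b))
E
python3 m.py; python3 - <<'E'
from h import *
print("end",tri(307,177.6,213,222.4)); print("nut top",cast("top",297.6,194.4,.079),tri(297.6,194.4,170+68.5,185+38))
E
```

```text
top mid [ 0.572 -0.093] d [0.9616 0.2744] ang 15.92 L 0.26
[[-66.0, -21.5], [-62.0, -20.0], [-58.0, -20.0], [-54.0, -19.0], [-50.0, -19.5], [-46.0, -18.0], [-42.0, -19.0], [-38.0, -18.5], [-34.0, -19.5], [-30.0, -18.5], [-26.0, -19.0], [-22.0, -20.0], [-18.0, -19.5], [-14.0, -18.5], [-10.0, -20.0], [-6.0, -18.5], [-2.0, -18.5], [2.0, -18.0], [6.0, -20.0], [10.0, -17.5], [14.0, -18.0], [18.0, -18.5], [22.0, -18.5], [26.0, -18.0], [30.0, -18.5], [34.0, -17.5], [38.0, -17.5], [42.0, -17.5], [46.0, -46.0], [50.0, -42.0], [54.0, -38.0], [58.0, -34.0], [62.0, -31.0], [66.0, -25.5], [70.0, -21.5]]
front (array([-0.00841998, -0.01928334]), 15)
back (array([ 0.00968383, -0.1293505 ]), 25)
scene mid [ 0.5545 -0.0972] d [0.9543 0.2987] ang 17.38 L 0.289
[[-46.0, -26.5], [-42.0, -27.5], [-38.0, -25.5], [-34.0, -26.5], [-30.0, -27.5], [-26.0, -26.5], [-22.0, -26.0], [-18.0, -24.0], [-14.0, -25.0], [-10.0, -23.0], [-6.0, -23.5], [-2.0, -55.0], [2.0, -58.5], [6.0, -61.5], [10.0, -65.0], [38.0, -26.0], [42.0, -23.5], [46.0, -24.0], [50.0, -25.0], [54.0, -23.0], [58.0, -23.5], [62.0, -24.5], [66.0, -24.0], [70.0, -23.5]]
front (array([ 0.02661285, -0.02536763]), 15)
back (array([ 0.03700739, -0.13188017]), 29)
end (array([ 0.62543872, -0.06104619,  0.07280562]), np.float64(0.004724440449933058))
nut top [ 0.56742919 -0.02912759  0.079     ] (array([ 0.5664527 , -0.02800344,  0.06642514]), np.float64(0.005391518413934405))
```

```bash
sed -i 's/(w>15)\*m)/(w>15)*(f[...,1]<120)*m)/' h.py
cat >> h.py <<'E'
def sides(n,im,mid,d,x0):
    """+y and -y end of plate at line-frame x = x0 (list)"""
    ax=np.array([d[1],-d[0]]);g=im.astype(float).min(2);ys=np.arange(-.11,.11,.0005);r=[]
    for x in x0:
        X=np.c_[mid+x*ax+np.outer(ys,d),np.full(len(ys),.042)];u,v=proj(n,X);k=ys[map_coordinates(g,[v,u],order=1)>150]
        r.append((x,k[0],k[-1]))
    return np.array(r)
E
cat > m.py <<'E'
from h import *
for n,box in(("top",(300,328,155,230)),("scene",(185,260,200,250))):
    im=bot.camera(n); mid,d,L=redline(n,im,box); o,ax=edge(n,im,mid,d)
    print(n,"mid",mid.round(4),"d",d.round(4),"ang",np.degrees(np.arctan2(d[1],d[0])).round(2),"L",L.round(3))
    c,k=robfit(o); print("front",c.round(4),k,"corners(+y,-y) mm",(np.polyval(c,[.08,-.08])*1000).round(1))
    b,_=edge(n,im,mid,d,-.175,-.075,True); c,k=robfit(b); print("back",c.round(4),k)
    if n=="top": print((sides(n,im,mid,d,[-.11,-.1,-.09,-.04,-.03])*1000).round(1).tolist())
E
python3 m.py
```

```text
top mid [ 0.58   -0.0907] d [0.962  0.2731] ang 15.85 L 0.236
front [-0.0055 -0.0192] 21 corners(+y,-y) mm [-19.6 -18.8]
back [ 0.0088 -0.1292] 26
[[-110.0, -74.0, 88.0], [-100.0, -74.0, 88.0], [-90.0, -74.5, 87.5], [-40.0, -75.0, 87.0], [-30.0, -75.0, 87.0]]
scene mid [ 0.5749 -0.0894] d [0.9613 0.2754] ang 15.99 L 0.239
front [ 0.0024 -0.0236] 19 corners(+y,-y) mm [-23.4 -23.8]
back [ 0.012  -0.1297] 35
```

```bash
python3 -m handwheel '[{"jaw":1,"offset":[0.02,-0.026,0],"rotation":[0,0,-3]},{"jaw":1,"offset":[0.02,-0.026,0],"rotation":[0,0,-3]},{"jaw":1,"offset":[0.02,-0.026,0],"rotation":[0,0,-3]},{"jaw":1,"offset":[0.02,-0.026,0],"rotation":[0,0,-3]},{"jaw":1,"offset":[0.02,-0.026,0],"rotation":[0,0,-3]},{"jaw":1,"offset":[0.02,-0.026,0],"rotation":[0,0,-3]},{"jaw":1,"offset":[0.02,-0.026,0],"rotation":[0,0,-3]},{"jaw":1,"offset":[0.02,-0.026,0],"rotation":[0,0,-3]},{"jaw":1,"offset":[0.02,-0.026,0],"rotation":[0,0,-3]},{"jaw":1,"offset":[0.02,-0.026,0],"rotation":[0,0,-3]}]'
```

```text
clock: 1.13
tool_pos: [0.3454, 0.3208, 0.2535]
orientation: [[0.718, -0.696, 0.0], [-0.696, -0.718, 0.001], [-0.0, -0.001, -1.0]]
contact_force: [0.2, -0.0, -0.4]
opening: 1.001
finger_force: 0.0
```

```bash
python3 -m handwheel '[{"jaw":1,"offset":[0.0196,-0.0251,0],"rotation":[0,0,-3]},{"jaw":1,"offset":[0.0196,-0.0251,0],"rotation":[0,0,-3]},{"jaw":1,"offset":[0.0196,-0.0251,0],"rotation":[0,0,-3]},{"jaw":1,"offset":[0.0196,-0.0251,0],"rotation":[0,0,-3]},{"jaw":1,"offset":[0.0196,-0.0251,0],"rotation":[0,0,-3]},{"jaw":1,"offset":[0.0196,-0.0251,0],"rotation":[0,0,-3]},{"jaw":1,"offset":[0.0196,-0.0251,0],"rotation":[0,0,-3]},{"jaw":1,"offset":[0.0196,-0.0251,0],"rotation":[0,0,-3]},{"jaw":1,"offset":[0.0196,-0.0251,0],"rotation":[0,0,-3]},{"jaw":1,"offset":[0.0196,-0.0251,0],"rotation":[0,0,-3]},{"jaw":1,"offset":[0,0,-0.035],"rotation":[0,0,0]},{"jaw":1,"offset":[0,0,-0.035],"rotation":[0,0,0]}]'
python3 -m handwheel '[{"jaw":1,"offset":[0,0,-0.035],"rotation":[0,0,0]},{"jaw":1,"offset":[0,0,-0.035],"rotation":[0,0,0]},{"jaw":1,"offset":[0,0,-0.035],"rotation":[0,0,0]},{"jaw":1,"offset":[0,0,-0.015],"rotation":[0,0,0]},{"jaw":1,"offset":[0,0,0],"rotation":[0,0,0]},{"jaw":1,"offset":[0,0,0],"rotation":[0,0,0]}]'
python3 - <<'E'
from h import *
im=bot.camera("scene")[150:290,150:340]; cv2.imwrite("pics/s1.png",cv2.resize(im,None,fx=4,fy=4,interpolation=cv2.INTER_CUBIC))
E
```

```text
clock: 2.13
tool_pos: [0.5425, 0.0699, 0.1842]
orientation: [[0.273, -0.962, 0.004], [-0.962, -0.273, 0.002], [-0.0, -0.004, -1.0]]
contact_force: [1.0, 1.2, -1.1]
opening: 0.999
finger_force: 0.0
clock: 2.63
tool_pos: [0.5407, 0.071, 0.0632]
orientation: [[0.276, -0.961, -0.001], [-0.961, -0.276, -0.001], [0.001, 0.001, -1.0]]
contact_force: [0.0, 1.0, 1.0]
opening: 1.001
finger_force: 0.0
```

View pics/s1.png

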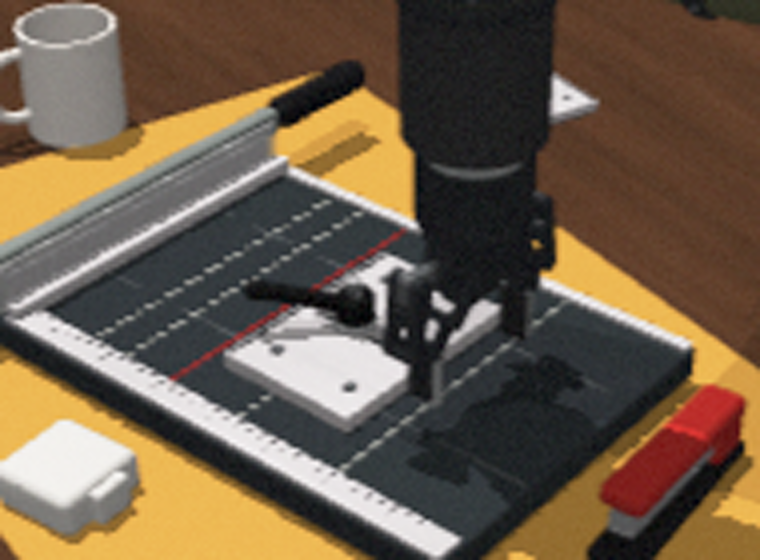

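The fingers stand behind the plate's back edge at about (430,385) and (515,335), with their tips still above the bed. I'll lower them under force watch.

```bash
R='x'; for i in 1 2 3; do python3 -m handwheel '[{"jaw":1,"offset":[0,0,-0.003],"rotation":[0,0,0]},{"jaw":1,"offset":[0,0,-0.002],"rotation":[0,0,0]},{"jaw":1,"offset":[0,0,0],"rotation":[0,0,0]}]' | grep -E 'pos|contact'; done
```

```text
tool_pos: [0.5412, 0.0715, 0.059]
contact_force: [0.7, 0.3, 0.5]
tool_pos: [0.5406, 0.0712, 0.0528]
contact_force: [0.5, 0.4, 0.3]
tool_pos: [0.5405, 0.0711, 0.0475]
contact_force: [-0.9, -0.9, 0.1]
```

```bash
python3 -m handwheel '[{"jaw":1,"offset":[0,0,-0.002],"rotation":[0,0,0]},{"jaw":1,"offset":[0,0,-0.002],"rotation":[0,0,0]},{"jaw":1,"offset":[0,0,0],"rotation":[0,0,0]},{"jaw":1,"offset":[0.0014,-0.0048,0],"rotation":[0,0,0]},{"jaw":1,"offset":[0.0014,-0.0048,0],"rotation":[0,0,0]},{"jaw":1,"offset":[0.0014,-0.0048,0],"rotation":[0,0,0]},{"jaw":1,"offset":[0,0,0],"rotation":[0,0,0]}]' | grep -E 'pos|contact'
python3 -m handwheel '[{"jaw":1,"offset":[0.0008,-0.0029,0],"rotation":[0,0,0]},{"jaw":1,"offset":[0.0008,-0.0029,0],"rotation":[0,0,0]},{"jaw":1,"offset":[0.0008,-0.0029,0],"rotation":[0,0,0]},{"jaw":1,"offset":[0.0008,-0.0029,0],"rotation":[0,0,0]},{"jaw":1,"offset":[0.0008,-0.0029,0],"rotation":[0,0,0]},{"jaw":1,"offset":[0,0,0],"rotation":[0,0,0]}]' | grep -E 'pos|contact|ori'; python3 m.py
```

```text
tool_pos: [0.5453, 0.0559, 0.0443]
contact_force: [0.1, -0.3, -0.9]
tool_pos: [0.5491, 0.0421, 0.0442]
orientation: [[0.276, -0.961, -0.0], [-0.961, -0.276, 0.0], [-0.0, 0.0, -1.0]]
contact_force: [0.1, 0.3, -0.6]
top mid [ 0.58   -0.0907] d [0.9621 0.2728] ang 15.83 L 0.236
front [-0.0261 -0.0157] 17 corners(+y,-y) mm [-17.8 -13.6]
back [ 0.358  -0.1002] 6
[[-110.0, -73.0, -21.0], [-100.0, -73.5, -17.5], [-90.0, -73.5, -8.5], [-40.0, -73.5, 88.0], [-30.0, -74.0, 88.0]]
scene mid [ 0.5857 -0.0866] d [0.9612 0.2757] ang 16.01 L 0.217
front [-0.0118 -0.0206] 19 corners(+y,-y) mm [-21.5 -19.6]
back [-0.0059 -0.1253] 19
```

```bash
python3 -m handwheel '[{"jaw":1,"offset":[0.0005,-0.0019,0],"rotation":[0,0,0]},{"jaw":1,"offset":[0.0005,-0.0019,0],"rotation":[0,0,0]},{"jaw":1,"offset":[0.0005,-0.0019,0],"rotation":[0,0,0]},{"jaw":1,"offset":[0.0006,-0.0019,0],"rotation":[0,0,0]},{"jaw":1,"offset":[0.0006,-0.0019,0],"rotation":[0,0,0]},{"jaw":1,"offset":[0,0,0],"rotation":[0,0,0]},{"jaw":1,"offset":[0,0,0],"rotation":[0,0,0]}]' | grep -E 'pos|contact|ori'; python3 m.py
python3 - <<'E'
from h import *
im=bot.camera("top")[150:230,260:340]; cv2.imwrite("pics/t2.png",cv2.resize(im,None,fx=7,fy=7,interpolation=cv2.INTER_CUBIC))
E
```

```text
tool_pos: [0.5518, 0.0325, 0.0443]
orientation: [[0.276, -0.961, 0.0], [-0.961, -0.276, -0.0], [0.0, 0.0, -1.0]]
contact_force: [-0.2, 1.0, -1.0]
top mid [ 0.5801 -0.0911] d [0.9619 0.2734] ang 15.87 L 0.236
front [-0.0066 -0.0054] 26 corners(+y,-y) mm [-5.9 -4.9]
back [ 0.2716 -0.0957] 6
[[-110.0, -72.5, -32.5], [-100.0, -73.5, -21.5], [-90.0, -73.5, -17.0], [-40.0, -73.5, 88.0], [-30.0, -74.0, 88.0]]
scene mid [ 0.6729 -0.0616] d [0.9579 0.2872] ang 16.69 L 0.036
front [ 0.2563 -0.001 ] 7 corners(+y,-y) mm [ 19.5 -21.5]
back [-0.6982 -0.1403] 7
```

View pics/t2.png

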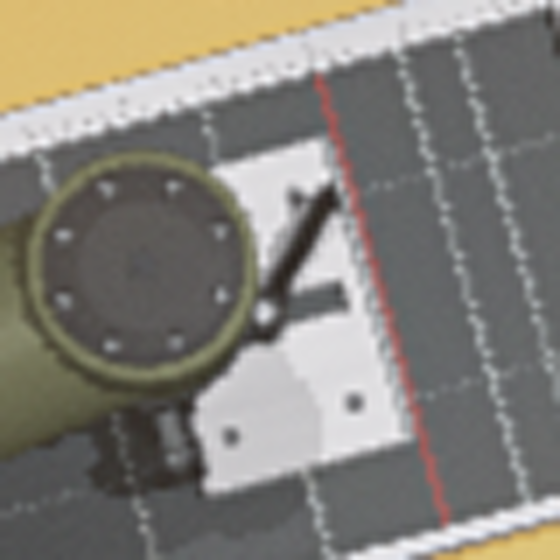

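The plate is square to the line, with about a 5 mm gap left: its front edge runs from (330,140) to (410,435), and the red line lies just to the right. I'll push on.

```bash
python3 -m handwheel '[{"jaw":1,"offset":[0.0003,-0.0011,0],"rotation":[0,0,0]},{"jaw":1,"offset":[0.0003,-0.0011,0],"rotation":[0,0,0]},{"jaw":1,"offset":[0.0003,-0.0011,0],"rotation":[0,0,0]},{"jaw":1,"offset":[0.0003,-0.0011,0],"rotation":[0,0,0]},{"jaw":1,"offset":[0,0,0],"rotation":[0,0,0]},{"jaw":1,"offset":[0,0,0],"rotation":[0,0,0]}]' | grep -E 'pos|contact|ori'
cat > m2.py <<'E'
from h import *
mid,d=np.array([.5801,-.0908]),np.array([.962,.2732])   # line from first top pictures
r=[]
for i in range(3):
    im=bot.camera("top"); m,dd,L=redline("top",im,(300,328,155,230)); o,ax=edge("top",im,mid,d); c,k=robfit(o)
    r.append(np.r_[np.polyval(c,[.087,-.074])*1000,(m-mid)@ax*1000,k])
    f=im.astype(float);ys=np.arange(-.115,.116,.01);xs=np.arange(-.006,.0061,.0005);s=[]
    for y in ys:
        u,v=proj("top",np.c_[mid+np.outer(xs,ax)+y*d,np.full(len(xs),.03)])
        s.append(max(map_coordinates(f[...,2]-f[...,1],[v,u],order=1)))
print("corners +y,-y, line shift, n",np.round(r,1).tolist()); print("redness along line",np.round(s).astype(int).tolist())
E
python3 m2.py
```

```text
tool_pos: [0.553, 0.0283, 0.0443]
orientation: [[0.276, -0.961, 0.0], [-0.961, -0.276, -0.0], [0.0, 0.0, -1.0]]
contact_force: [-0.5, 2.9, 0.2]
corners +y,-y, line shift, n [[-1.5, -0.2, -0.0, 36.0], [-1.4, -0.2, -0.0, 36.0], [-1.4, -0.2, -0.0, 36.0]]
redness along line [64, 63, 65, 60, 53, 1, 1, 2, 2, 1, 3, 2, 5, 2, 10, 20, 18, 15, 20, 8, 14, 67, 66, 66]
```

The front edge now lies along the line, within about 1.5 mm at both corners. I'll back off, rise and check again.

```bash
python3 -m handwheel '[{"jaw":1,"offset":[-0.0008,0.0029,0],"rotation":[0,0,0]},{"jaw":1,"offset":[-0.0027,0.0096,0],"rotation":[0,0,0]},{"jaw":1,"offset":[-0.0055,0.0192,0],"rotation":[0,0,0]},{"jaw":0,"offset":[0,0,0.04],"rotation":[0,0,0]},{"jaw":0,"offset":[0,0,0.04],"rotation":[0,0,0]},{"jaw":0,"offset":[0,0,0],"rotation":[0,0,0]},{"jaw":0,"offset":[0,0,0],"rotation":[0,0,0]}]' | grep -E 'clock|pos|contact|ori'
python3 m2.py; python3 - <<'E'
from h import *
im=bot.camera("top"); g=im.astype(float).max(2)
# arm: dark pixels ahead of plate / on white plate near nut
c=cast("top",297.6,194.4,.079)[:2]; e=cast("top",307,177.6,.077)[:2]
print("nut",c.round(4),"end",e.round(4),"r",np.linalg.norm(e-c).round(4),"ang",np.degrees(np.arctan2(*(e-c)[::-1])).round(1))
o=bot.get_obs(); print(np.round(o["joint_positions"],3),np.round(o["contact_force"],1))
cv2.imwrite("pics/t3.png",cv2.resize(im[150:230,260:340],None,fx=7,fy=7,interpolation=cv2.INTER_CUBIC))
E
```

```text
clock: 6.58
tool_pos: [0.5453, 0.0611, 0.1276]
orientation: [[0.277, -0.961, 0.006], [-0.961, -0.277, 0.002], [-0.0, -0.006, -1.0]]
contact_force: [-0.7, -0.5, -1.2]
corners +y,-y, line shift, n [[-1.4, -0.1, -0.0, 36.0], [-1.5, -0.2, -0.0, 36.0], [-1.4, -0.1, -0.1, 36.0]]
redness along line [62, 63, 63, 59, 53, 2, 1, 1, 1, 2, 3, 2, 6, 2, 11, 18, 19, 15, 20, 8, 14, 67, 64, 67]
nut [ 0.5674 -0.0291] end [ 0.6269 -0.0621] r 0.068 ang -29.0
[ 0.478 -0.076 -0.268 -0.    -1.382 -0.198] [ 0.3  0.2 -0.4]
```

View pics/t3.png

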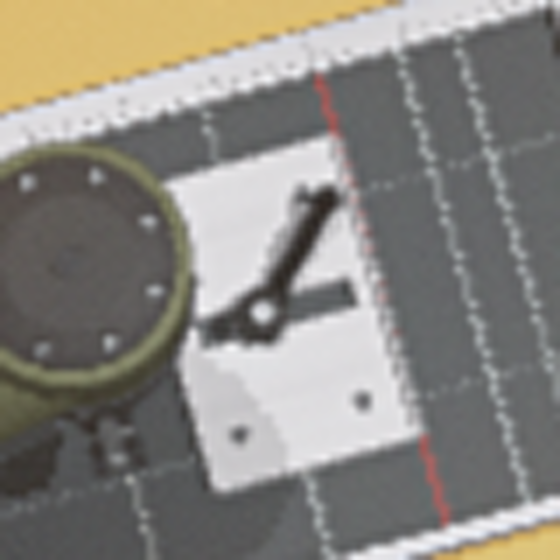

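The plate's edge covers the line from end to end. Now for the lever: closed fingers, tool x radial, pushing on its counter-clockwise side.

```bash
python3 -m handwheel '[{"jaw":0,"offset":[0.0124,-0.0124,0],"rotation":[0,0,6.4]},{"jaw":0,"offset":[0.0124,-0.0124,0],"rotation":[0,0,6.4]},{"jaw":0,"offset":[0.0124,-0.0124,0],"rotation":[0,0,6.4]},{"jaw":0,"offset":[0.0124,-0.0124,0],"rotation":[0,0,6.4]},{"jaw":0,"offset":[0.0124,-0.0124,0],"rotation":[0,0,6.4]},{"jaw":0,"offset":[0.0124,-0.0124,0],"rotation":[0,0,6.4]},{"jaw":0,"offset":[0.0124,-0.0124,0],"rotation":[0,0,6.4]},{"jaw":0,"offset":[0,0,0],"rotation":[0,0,0]},{"jaw":0,"offset":[0,0,-0.023],"rotation":[0,0,0]},{"jaw":0,"offset":[0,0,-0.023],"rotation":[0,0,0]},{"jaw":0,"offset":[0,0,0],"rotation":[0,0,0]}]'
python3 - <<'E'
from h import *
im=bot.camera("scene")[150:290,150:340]; cv2.imwrite("pics/s4.png",cv2.resize(im,None,fx=4,fy=4,interpolation=cv2.INTER_CUBIC))
E
```

```text
clock: 7.7
tool_pos: [0.6272, -0.0266, 0.0715]
orientation: [[0.872, -0.49, -0.01], [-0.49, -0.872, -0.0], [-0.009, 0.005, -1.0]]
contact_force: [-0.8, 0.1, -1.8]
opening: -0.003
finger_force: 0.0
```

View pics/s4.png

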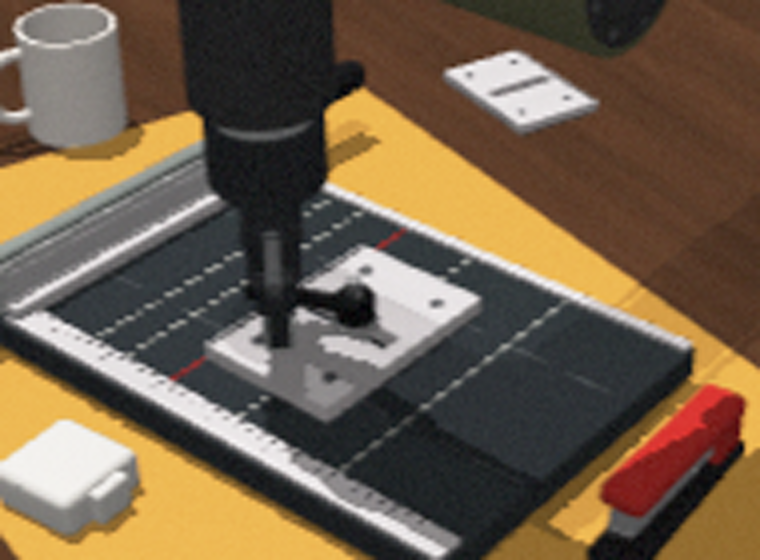

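The closed fingers stand on the counter-clockwise side of the lever's arm, near its end at (275,300), and the tips are above the plate. I'll work out the arc.

```bash
cat > arc.py <<'E'
import sys,numpy as np
from station import bot
o=bot.get_obs(); c=np.array([.5674,-.0291]); t=o["tool_pos"][:2]-c; R=np.array(o["orientation"])
yaw=np.degrees(np.arctan2(R[1,0],R[0,0])); u=R[:2,0]/np.hypot(*R[:2,0]); n=np.array([-u[1],u[0]])
f=np.array(o["contact_force"]); print("clock %.2f yaw %.1f radial %.1f perp %.1f z %.1f"%(o["clock"],yaw,t@u*1e3,t@n*1e3,o["tool_pos"][2]*1e3),"F",f.round(1),"push N (on lever) %.1f"%(f[:2]@n),"j6 %.2f"%o["joint_positions"][5])
if len(sys.argv)>2:
    st,N=float(sys.argv[1]),int(sys.argv[2]); p=lambda y:.0589*np.array([np.cos(np.radians(y+20.9)),np.sin(np.radians(y+20.9))])
    y0=float(sys.argv[3]); print([(np.round((p(y0-(k+1)*st)-p(y0-k*st))*1e3,1)).tolist() for k in range(N)])
E
python3 -m handwheel '[{"jaw":0,"offset":[0,0,0.007],"rotation":[0,0,0]},{"jaw":0,"offset":[-0.0007,-0.0054,0],"rotation":[0,0,0]},{"jaw":0,"offset":[-0.0007,-0.0053,0],"rotation":[0,0,0]},{"jaw":0,"offset":[0,0,0],"rotation":[0,0,0]},{"jaw":0,"offset":[0,0,0],"rotation":[0,0,0]}]' >/dev/null; python3 arc.py 3 60 -29.3
```

```text
clock 8.17 yaw -29.2 radial 58.5 perp 22.8 z 86.2 F [ 0.3 -0.1 -0.1] push N (on lever) 0.1 j6 0.80
[[-0.5, -3.0], [-0.7, -3.0], [-0.8, -3.0], [-1.0, -2.9], [-1.2, -2.9], [-1.3, -2.8], [-1.4, -2.7], [-1.6, -2.6], [-1.7, -2.6], [-1.9, -2.5], [-2.0, -2.4], [-2.1, -2.3], [-2.2, -2.1], [-2.3, -2.0], [-2.4, -1.9], [-2.5, -1.8], [-2.6, -1.6], [-2.7, -1.5], [-2.8, -1.4], [-2.8, -1.2], [-2.9, -1.1], [-2.9, -0.9], [-3.0, -0.8], [-3.0, -0.6], [-3.1, -0.4], [-3.1, -0.3], [-3.1, -0.1], [-3.1, 0.0], [-3.1, 0.2], [-3.1, 0.4], [-3.0, 0.5], [-3.0, 0.7], [-3.0, 0.8], [-2.9, 1.0], [-2.9, 1.2], [-2.8, 1.3], [-2.7, 1.4], [-2.6, 1.6], [-2.6, 1.7], [-2.5, 1.9], [-2.4, 2.0], [-2.3, 2.1], [-2.1, 2.2], [-2.0, 2.3], [-1.9, 2.4], [-1.8, 2.5], [-1.6, 2.6], [-1.5, 2.7], [-1.4, 2.8], [-1.2, 2.8], [-1.1, 2.9], [-0.9, 2.9], [-0.8, 3.0], [-0.6, 3.0], [-0.4, 3.1], [-0.3, 3.1], [-0.1, 3.1], [0.0, 3.1], [0.2, 3.1], [0.4, 3.1]]
```

```bash
python3 -m handwheel '[{"jaw":0,"offset":[-0.0005,-0.003,-0.004],"rotation":[0,0,-3]},{"jaw":0,"offset":[-0.0007,-0.003,0],"rotation":[0,0,-3]},{"jaw":0,"offset":[-0.0008,-0.003,0],"rotation":[0,0,-3]},{"jaw":0,"offset":[-0.001,-0.0029,0],"rotation":[0,0,-3]},{"jaw":0,"offset":[-0.0012,-0.0029,0],"rotation":[0,0,-3]},{"jaw":0,"offset":[-0.0013,-0.0028,0],"rotation":[0,0,-3]}]' | grep clock; python3 arc.py
python3 -m handwheel '[{"jaw":0,"offset":[-0.0014,-0.0027,0],"rotation":[0,0,-3]},{"jaw":0,"offset":[-0.0016,-0.0026,0],"rotation":[0,0,-3]},{"jaw":0,"offset":[0,0,0],"rotation":[0,0,0]}]' | grep clock; python3 arc.py
```

```text
clock: 8.67
clock 8.67 yaw -47.3 radial 57.3 perp 24.1 z 81.4 F [0.3 0.7 0.4] push N (on lever) 0.7 j6 0.51
clock: 8.92
clock 8.92 yaw -53.3 radial 57.0 perp 24.0 z 81.5 F [ 0.6 -0.8 -0.3] push N (on lever) 0.0 j6 0.42
```

```bash
python3 -m handwheel '[{"jaw":0,"offset":[-0.0032,-0.0043,0],"rotation":[0,0,-3]},{"jaw":0,"offset":[-0.0019,-0.0025,0],"rotation":[0,0,-3]},{"jaw":0,"offset":[-0.002,-0.0024,0],"rotation":[0,0,-3]},{"jaw":0,"offset":[-0.0021,-0.0023,0],"rotation":[0,0,-3]}]' | grep clock; python3 arc.py
python3 -m handwheel '[{"jaw":0,"offset":[-0.0022,-0.0021,0],"rotation":[0,0,-3]},{"jaw":0,"offset":[-0.0023,-0.002,0],"rotation":[0,0,-3]},{"jaw":0,"offset":[-0.0024,-0.0019,0],"rotation":[0,0,-3]},{"jaw":0,"offset":[-0.0025,-0.0018,0],"rotation":[0,0,-3]}]' | grep clock; python3 arc.py; python3 - <<'E'
from h import *
im=bot.camera("scene")[150:290,150:340]; cv2.imwrite("pics/s5.png",cv2.resize(im,None,fx=4,fy=4,interpolation=cv2.INTER_CUBIC))
E
```

```text
clock: 9.25
clock 9.25 yaw -65.2 radial 57.1 perp 22.4 z 81.4 F [1.  0.9 0.6] push N (on lever) 1.3 j6 0.22
clock: 9.58
clock 9.58 yaw -77.2 radial 56.8 perp 22.9 z 81.4 F [ 0.6  0.5 -0.6] push N (on lever) 0.7 j6 0.02
```

View pics/s5.png

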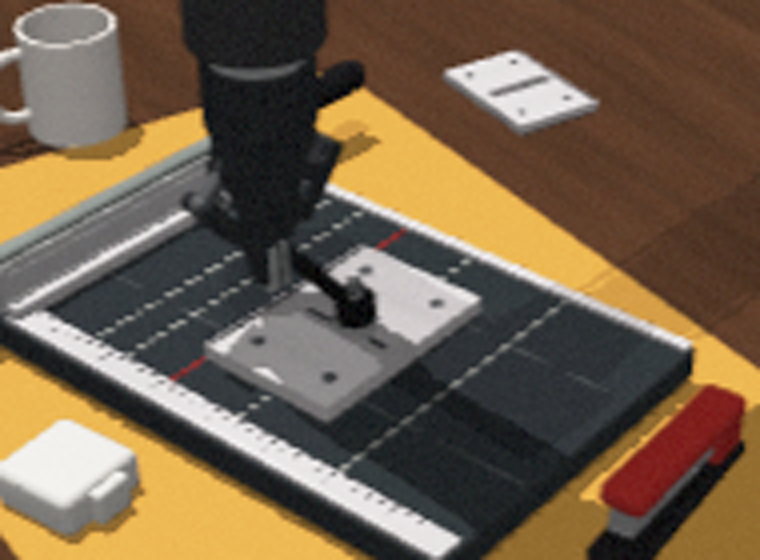

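The lever is turning with the finger: its arm now points from the nut at (355,300) to about (300,250). Push force is still only about 1 N, so I'll continue.

```bash
python3 -m handwheel '[{"jaw":0,"offset":[-0.0026,-0.0016,0],"rotation":[0,0,-3]},{"jaw":0,"offset":[-0.0027,-0.0015,0],"rotation":[0,0,-3]},{"jaw":0,"offset":[-0.0028,-0.0014,0],"rotation":[0,0,-3]},{"jaw":0,"offset":[-0.0028,-0.0012,0],"rotation":[0,0,-3]}]' | grep clock; python3 arc.py
```

```text
clock: 9.97
clock 9.97 yaw -89.2 radial 56.5 perp 23.2 z 81.4 F [ 0.6 -0.4 -1. ] push N (on lever) 0.5 j6 -0.18
```

```bash
python3 -m handwheel '[{"jaw":0,"offset":[-0.0029,-0.0011,0],"rotation":[0,0,-3]},{"jaw":0,"offset":[-0.0029,-0.0009,0],"rotation":[0,0,-3]},{"jaw":0,"offset":[-0.003,-0.0008,0],"rotation":[0,0,-3]},{"jaw":0,"offset":[-0.003,-0.0006,0],"rotation":[0,0,-3]}]' | grep clock; python3 arc.py
```

```text
clock: 10.3
clock 10.30 yaw -101.2 radial 56.1 perp 23.5 z 81.5 F [ 1.3 -1.4 -0.4] push N (on lever) 1.5 j6 -0.38
```

```bash
python3 -m handwheel '[{"jaw":0,"offset":[-0.0031,-0.0004,0],"rotation":[0,0,-3]},{"jaw":0,"offset":[-0.0031,-0.0003,0],"rotation":[0,0,-3]},{"jaw":0,"offset":[-0.0031,-0.0001,0],"rotation":[0,0,-3]}]' | grep clock; python3 arc.py
```

```text
clock: 10.55
clock 10.55 yaw -110.2 radial 55.7 perp 23.5 z 81.5 F [ 0.7 -1.   0.2] push N (on lever) 1.0 j6 -0.54
```

```bash
python3 -m handwheel '[{"jaw":0,"offset":[-0.0031,0,0],"rotation":[0,0,-3]},{"jaw":0,"offset":[-0.0031,0.0002,0],"rotation":[0,0,-3]},{"jaw":0,"offset":[-0.0031,0.0004,0],"rotation":[0,0,-3]}]' | grep clock; python3 arc.py
```

```text
clock: 10.8
clock 10.80 yaw -119.2 radial 55.4 perp 23.8 z 81.6 F [ 2.3 -2.3 -0.6] push N (on lever) 3.1 j6 -0.71
```

```bash
python3 -m handwheel '[{"jaw":0,"offset":[-0.003,0.0005,0],"rotation":[0,0,-3]},{"jaw":0,"offset":[-0.003,0.0007,0],"rotation":[0,0,-3]},{"jaw":0,"offset":[-0.003,0.0008,0],"rotation":[0,0,-3]}]' | grep clock; python3 arc.py
```

```text
clock: 11.05
clock 11.05 yaw -128.2 radial 55.3 perp 24.2 z 81.6 F [ 1.8 -5.8 -2.5] push N (on lever) 5.0 j6 -0.87
```

It is bearing now. I'll go in small steps with a settle after each.

```bash
python3 -m handwheel '[{"jaw":0,"offset":[0,0,0],"rotation":[0,0,0]},{"jaw":0,"offset":[0,0,0],"rotation":[0,0,0]}]' | grep clock; python3 arc.py; python3 m2.py
python3 -m handwheel '[{"jaw":0,"offset":[-0.0019,0.0006,0],"rotation":[0,0,-2]},{"jaw":0,"offset":[-0.0019,0.0008,0],"rotation":[0,0,-2]},{"jaw":0,"offset":[0,0,0],"rotation":[0,0,0]}]' | grep clock; python3 arc.py
```

```text
clock: 11.22
clock 11.22 yaw -128.0 radial 55.2 perp 23.7 z 81.6 F [ 1.1 -2.5 -0.1] push N (on lever) 2.4 j6 -0.87
corners +y,-y, line shift, n [[1.1, -19.0, -0.0, 2.0], [-1.5, -1.5, -0.0, 2.0], [-2.3, -6.1, -0.0, 4.0]]
redness along line [63, 60, 61, 58, 50, 1, 5, 4, 4, 3, 2, 3, 4, 2, 4, 5, 3, 2, 2, 9, 15, 66, 66, 68]
clock: 11.62
clock 11.62 yaw -132.2 radial 54.9 perp 24.1 z 81.6 F [ 2.4 -4.4 -1.6] push N (on lever) 4.7 j6 -0.94
```

```bash
python3 -m handwheel '[{"jaw":0,"offset":[-0.0018,0.0008,0],"rotation":[0,0,-2]},{"jaw":0,"offset":[-0.0018,0.0009,0],"rotation":[0,0,-2]},{"jaw":0,"offset":[0,0,0],"rotation":[0,0,0]}]' | grep clock; python3 arc.py
```

```text
clock: 11.87
clock 11.87 yaw -136.2 radial 54.9 perp 24.2 z 81.6 F [ 2.  -5.5 -0.8] push N (on lever) 5.4 j6 -1.02
```

```bash
python3 -m handwheel '[{"jaw":0,"offset":[-0.0018,0.001,0],"rotation":[0,0,-2]},{"jaw":0,"offset":[0,0,0],"rotation":[0,0,0]}]' | grep clock; python3 arc.py
```

```text
clock: 12.03
clock 12.03 yaw -138.2 radial 54.8 perp 24.3 z 81.5 F [ 1.9 -6.2  0.2] push N (on lever) 5.9 j6 -1.06
```

```bash
python3 -m handwheel '[{"jaw":0,"offset":[-0.0017,0.0011,0],"rotation":[0,0,-2]},{"jaw":0,"offset":[-0.0017,0.0011,0],"rotation":[0,0,-2]},{"jaw":0,"offset":[0,0,0],"rotation":[0,0,0]}]' | grep clock; python3 arc.py
```

```text
clock: 12.28
clock 12.28 yaw -142.2 radial 54.5 perp 24.4 z 81.6 F [ 1.3 -7.1  0.6] push N (on lever) 6.4 j6 -1.13
```

```bash
python3 -m handwheel '[{"jaw":0,"offset":[-0.0016,0.0012,0],"rotation":[0,0,-2]},{"jaw":0,"offset":[0,0,0],"rotation":[0,0,0]}]' | grep clock; python3 arc.py
```

```text
clock: 12.45
clock 12.45 yaw -144.2 radial 54.5 perp 24.5 z 81.6 F [ 1.3 -9.1 -1.1] push N (on lever) 8.1 j6 -1.17
```

```bash
python3 -m handwheel '[{"jaw":0,"offset":[0.0012,-0.0016,0],"rotation":[0,0,0]},{"jaw":0,"offset":[0.0047,-0.0065,0],"rotation":[0,0,0]},{"jaw":0,"offset":[0.0047,-0.0065,0],"rotation":[0,0,0]},{"jaw":0,"offset":[0,0,0.04],"rotation":[0,0,0]},{"jaw":0,"offset":[0,0,0.04],"rotation":[0,0,0]},{"jaw":0,"offset":[0,0,0.03],"rotation":[0,0,0]},{"jaw":0,"offset":[-0.02,0.036,0],"rotation":[0,0,0]},{"jaw":0,"offset":[-0.02,0.036,0],"rotation":[0,0,0]},{"jaw":0,"offset":[-0.02,0.036,0],"rotation":[0,0,0]},{"jaw":0,"offset":[-0.02,0.036,0],"rotation":[0,0,0]},{"jaw":0,"offset":[-0.02,0.036,0],"rotation":[0,0,0]},{"jaw":0,"offset":[-0.02,0.036,0],"rotation":[0,0,0]}]' | grep -E 'clock|pos|cont'
python3 -m handwheel '[{"jaw":0,"offset":[0,0.02,0],"rotation":[0,0,0]},{"jaw":0,"offset":[0,0,0],"rotation":[0,0,0]},{"jaw":0,"offset":[0,0,0],"rotation":[0,0,0]}]' | grep -E 'clock|pos|cont'
python3 m2.py; python3 - <<'E'
from h import *
im=bot.camera("top")
cv2.imwrite("pics/t6.png",cv2.resize(im[145:235,255:345],None,fx=6,fy=6,interpolation=cv2.INTER_CUBIC))
E
```

```text
clock: 13.45
tool_pos: [0.4274, 0.1234, 0.1915]
contact_force: [0.4, 1.5, 0.5]
clock: 13.7
tool_pos: [0.4282, 0.1431, 0.1914]
contact_force: [-0.1, 0.0, -0.9]
corners +y,-y, line shift, n [[-1.6, -0.1, -0.0, 36.0], [-1.6, -0.1, -0.0, 36.0], [-1.6, -0.1, -0.0, 36.0]]
redness along line [64, 64, 64, 59, 52, 2, 1, 2, 1, 1, 2, 3, 6, 2, 10, 19, 19, 15, 20, 8, 14, 66, 64, 66]
```

View pics/t6.png

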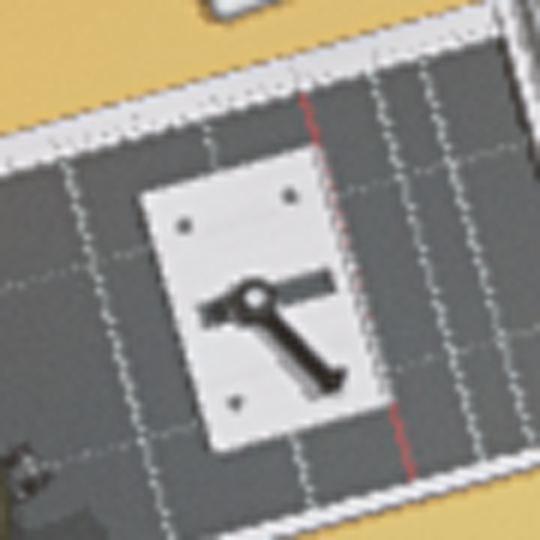

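The plate still lies along the line, with its front edge running from (320,150) to (390,400). The lever has turned about 105° and points to (335,380), and the arm is clear. I'm handing it in.

```bash
python3 -c "
from station import bot
print(bot.hand_in())"
```

```text
the job is handed in; nothing more can be done
None
```

I handed the job in: the plate's front corners measured about 1.6 mm and 0.1 mm behind the red line's middle, the lever took about 7 N at its end, and the other things were left alone; no verdict came back.

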